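# Close the gift tin and hold back the spring pusher

### The arm

A 6-joint arm with a two-finger parallel gripper is mounted at the origin on the work surface. World frame = base frame: x ahead of the robot, y to its left, z up, the work surface at z = 0. Lengths are in m, angles in degrees, forces in N, time in s.
With the tool pointing down it reaches from about 0.375 to 0.9 m from the base axis. Payload 3.1 kg.
Tool frame: the origin (TCP) lies on the centre line of the jaws, within the pads' length; the fingertips stand 17 mm ahead of it and the grasp point (between the pads) lies 2 mm behind it; z points along the fingers, y is the line along which they close (so a half turn about z gives the same grasp; the last joint's range is limited). The gripper opens to 87 mm and grips with 3 to 60 N. Pads are 19 mm wide; open, the fingers measure 117 mm over their backs; the gripper's body (75 mm by 190 mm) begins 51 mm behind the grasp point.
Start: joints at [-81.446, 30.224, 82.088, -0, 67.689, -10.227], TCP at [0.201, -0.592, 0.209] pointing down, gripper open.
Joint ranges: [-176.69, 176.69], [-43.24, 126.21], [12.49, 139.97], [-82, 262], [0, 151.66], [-163.58, 163.58]. Speed limits (degrees/s): [159.86, 159.86, 180, 180, 180, 180].

### API

Orientations are given as a 3x3 rotation matrix whose columns are the frame's x, y, z axes.
In Python, from rig import bot, imaging, finder gives the robot as it stands. The module is installed in compiled form; this text tells all that it offers.
- The arm moves only by the tool play_rows, never from a script. Its argument "motion" is a list that holds one entry, the list of rows, each a list of 6 numbers: the shift along the tool's x, y, z in m, then the turn, a rotation vector about the tool's x, y, z in degrees. In form: [[[dx, dy, dz, wx, wy, wz], ...]]. A call has 1 to 8 rows; each row is the pose to reach, as a shift and turn from the pose commanded when the call began, along the tool's axes at that moment; what a row does not reach only later rows make up. A row lasts 1/12 s, in which the tool goes at most 41.7 mm and 7.16 degrees, less where a joint would pass 70% of its speed; a pose out of reach is approached as far as the arm can. A call with a gripper value outside its range is refused whole. "fingers" is the finger opening in m, from 0 to 0.087, set as the call begins (left out, the last holds). The fingers move at their own pace and stop on an object; the grip force is fixed at half the most. Time passes only in rows, so rows that repeat a pose let the fingers close. It gives the time, the measured TCP pose, the force, the opening and the grip force at its end, in the units of the state.
- bot.read_state(): the state, without advancing time (a new reading comes with each control period).
- imaging.capture(name): name is "scene" or "top" or "wrist"; returns a dict with "frame" (480x640x3 uint8, red, green, blue), "camera_matrix" (3x3 intrinsics, pixels), "R" (3x3) and "t" (3): a world point X has camera coordinates R X + t. Camera axes: x right, y down, z forward; pixel columns grow to the right and rows downward; lengths in m; the calibration is good to about 2 mm. A picture is of the moment at which its call begins. There is no depth.
- bot.hand_in(): hands the job in; it is judged then, once.
Trained networks look in the newest picture that a camera, given by its name, has taken for a name from the list of things; names that differ only in an ending like _2 or _b are one class to them, and where a whole thing is asked for, a point or a joint stands for the part that bears it (a point fixed in the world has none). Each returns a list of dicts, best first, with "confidence" (0 to 1); they miss things now and then, are a little off and sometimes report something else, mostly with a low value. They report only what shows in the picture. A call takes as long as a camera call. They do not tell look-alikes from the thing itself.
- finder.recognise(camera, name): "at" ([x, y, z] in m, in world coordinates, good to about 4 mm: the middle of the surface that is visible of it).
- finder.outline_of(camera, name): "pixels" (480x640 bool, what is visible of it).
The state is a dict: "time_s": time; "joint_positions": joint angles; "qvel": joint speeds; "tau": joint torques, N m; "position": TCP position; "tcp_rot": TCP orientation; "force": force on the tool from outside, world axes, zero at the start; "moment": the same for the moment, N m; "opening": opening from 0.0 (shut) to 1.0 (fully open); "grasp_force": force on a finger pad.
Only numpy, scipy, OpenCV 4.12 (cv2) and the standard library are available. Lean on these libraries where they do the work, as an engineer would, in place of code of your own. Each camera call takes 0.05 s, during which the arm holds its last target. There are 200 camera calls.

### The job

Set the loose burgundy lid squarely on the open burgundy tin of canelés until it is fully seated, and let go of it. Then, in the display tray that holds the burgundy tins, pull the spring pusher back until the front face of its white paddle is level with the red mark and keep it there, so that I can drop the closed tin in: finish while still holding the paddle. Leave the other tray, the stocked tins, the jars and the cup where they are.

Things in the scene. Friction and masses are not known exactly. Their poses are not given: they have to be found in the camera images.
- tin: Open burgundy gift tin standing on the counter, 56 (x) x 108 (y) x 52 (z) mm outside, walls 2.5 mm, about 0.28 kg with two canelés inside that stay below the rim (top at 47.5 mm). Origin: centre of its underside, z up.
- lid: Loose burgundy lid with a gold band, lying skirt down: 65 (x) x 117 (y) x 18.5 mm outside, 0.05 kg. Skirt 2.5 mm thick, 16 mm deep and 60 x 112 mm inside: it slips over the tin with 2 mm play each side, either way round. Origin: centre of the plane of the skirt's lower edge, z up. Seated, its origin is 36 mm above the tin's, on the same axis.
- tray: Display tray with the burgundy tins, fixed: black base 340 (x) x 130 (y) x 6 mm; lane 124 mm wide inside; clear dividers to 51 mm above the counter; clear front lip to 50 mm at the +x end, inner face at x = +166 mm. Origin: centre of the underside; the spring pushes to +x, the customer's end. Two like trays stand side by side, in either order.
- pusher (a joint): How far the burgundy tray's pusher is drawn back (m): from the front lip's inner face to the paddle's front face, along the tray's -x. It rests against the tins near 0.130; the red mark is at 0.206; it goes on to 0.27, with no latch. A coil spring pulls it forwards with about 5.2 N at 0.130 and 6.1 N at the mark, and takes it back if let go.
- paddle: White upright paddle of the burgundy tray's pusher: plate 112 mm wide (y), 5 mm thick, to 82 mm above the origin; on top a yellow ribbed pull tab 12 mm thick (x), 46 mm wide (y), from 78 to 112 mm up and 2 to 14 mm behind (-x of) the front face. Origin: on the front (+x) face, mid-width, on the tray's floor 6 mm above the counter. Moves only along the tray's x.
- grip (a point): Point to grip on that pull tab: its centre in x and y (8 mm behind the front face), 98 mm above the tray floor, 104 mm above the counter. From above, the fingers can pinch the tab front and back (along the tray's x); it is clear of the tins (tops 60.5 mm above the counter).
- mark (a point): Centre of the red line across the burgundy tray's floor and over both dividers (4 mm wide); the paddle's front face is to be level with it along the tray's x. It leaves room for one tin more.
- tray_b: The other display tray, the same but holding ivory tins: leave alone. Origin and axes as for the burgundy tray.
- paddle_b: White paddle of the other tray's pusher, the same build and origin as the burgundy tray's: leave alone.
- stock0: Closed burgundy tin at the front of the burgundy tray, 65 x 117 x 54.5 mm, 0.3 kg. Origin: centre of the underside.
- stock1: Closed burgundy tin behind it, against the paddle; the same size.
- stock_b0: Closed ivory tin at the front of the other tray; the same size.
- stock_b1: Closed ivory tin behind it; the same size.
- jam: Jar with a brass cap, 62 mm across, 85 mm tall, standing on the counter to the robot's left. Origin: centre of the underside.
- honey: Jar with a black cap, 56 mm across, 100 mm tall, standing to the robot's right. Origin: centre of the underside.
- coffee: White cup, 76 mm across the rim, 85 mm tall, standing to the robot's right. Origin: centre of the underside.
There are look-alikes about, which are no part of the job. There is more than one size of the lid; the one meant has the size given above. What is shaped like the tin but blue is not meant.

How it is judged:
By the outcome, as a careful person would: the job done as asked, in the order asked, and still so for the second after the job is handed in, while the arm keeps its last pose, push and grip.
It also fails if it takes over 51 s, if anything falls off the work surface, if the arm or the gripper's body presses on something with over 40 N, if the wrist force passes 120 N, or if a joint passes its speed limit or range.

## Working session

There is one attempt and no reset: what is moved stays moved. The work goes in short steps, Python scripts to look and compute and a tool call to move; the robot and the scene stay as the last step left them, time stands still between calls to the robot, and variables do not carry over. Pictures are saved under pics/ and viewed, at most 10 in all, crops included, and the job is handed in when it is done.

Besides the shell and the picture viewer there is one more tool, called after "Call:" by a JSON object that holds its "fn" and its "kwargs". play_rows: Moves the arm, as the interface text tells. Its arguments: {"type":"object","properties":{"motion":{"type":"array"},"fingers":{"type":"number"}},"required":["motion"]}

```bash
mkdir -p pics; cat > h.py <<'E'
from rig import bot, imaging, finder
import numpy as np, cv2
def cap(n,f=None):
    c=imaging.capture(n)
    if f: cv2.imwrite('pics/'+f,c['frame'][:,:,::-1])
    return c
def ray(c,uv,z):
    K=np.array(c['camera_matrix']);R=np.array(c['R']);t=np.array(c['t'])
    d=R.T@np.linalg.inv(K)@np.array([uv[0],uv[1],1.]);o=-R.T@t
    return o+d*(z-o[2])/d[2]
def proj(c,X):
    p=np.array(c['camera_matrix'])@(np.array(c['R'])@np.array(X)+np.array(c['t']));return p[:2]/p[2]
E
python3 - <<'E'
from h import *
s=bot.read_state();print(s['position'],s['tcp_rot'],s['time_s'])
for n in('scene','top'):
    c=cap(n,n+'1.png')
    print(n,(-np.array(c['R']).T@np.array(c['t'])).round(3))
    for k in('tin','lid','tray','paddle','grip','mark','stock0','jam','honey','coffee'):
        for r in finder.recognise(n,k): print(k,np.round(r['at'],3),round(r['confidence'],2),proj(c,r['at']).round())
E
```

```text
[ 0.20114635 -0.59092941  0.20778288] [[ 9.46744101e-01  3.21986806e-01 -3.22212990e-04]
 [ 3.21986735e-01 -9.46741741e-01  2.14909695e-03]
 [ 3.86928376e-04 -2.13839317e-03 -9.99997639e-01]] 0.0
scene [1.347 0.482 0.743]
tin [0.349 0.45  0.044] 0.78 [544. 282.]
tin [ 0.58  -0.022  0.024] 0.29 [304. 271.]
lid [0.572 0.128 0.017] 0.96 [364. 296.]
lid [0.327 0.234 0.011] 0.63 [450. 257.]
lid [0.457 0.203 0.016] 0.61 [417. 280.]
tray [ 0.579 -0.024  0.024] 0.92 [303. 271.]
tray [ 0.565 -0.236  0.033] 0.84 [234. 236.]
tray [ 0.613 -0.256  0.084] 0.26 [212. 225.]
paddle [ 0.613 -0.255  0.086] 0.78 [213. 224.]
paddle [ 0.578 -0.038  0.082] 0.64 [299. 248.]
paddle [ 0.682 -0.037  0.059] 0.3 [271. 281.]
grip [ 0.576 -0.035  0.081] 0.83 [300. 248.]
mark [ 0.58  -0.02   0.026] 0.55 [305. 271.]
mark [ 0.613 -0.038  0.062] 0.52 [289. 263.]
stock0 [ 0.613 -0.035  0.058] 0.83 [290. 265.]
stock0 [ 0.68  -0.037  0.061] 0.63 [272. 280.]
jam [0.496 0.444 0.055] 0.6 [526. 317.]
jam [ 0.565 -0.235  0.031] 0.18 [234. 237.]
honey [ 0.573 -0.39   0.061] 0.84 [184. 210.]
coffee [ 0.457 -0.405  0.061] 0.93 [
[... 221 characters left out ...]
] 0.58 [270. 226.]
tray [ 0.488 -0.038  0.007] 0.89 [331. 255.]
tray [ 0.525 -0.269  0.011] 0.72 [421. 242.]
paddle [ 0.602 -0.256  0.04 ] 0.85 [418. 210.]
paddle [ 0.568 -0.039  0.044] 0.62 [333. 222.]
grip [ 0.565 -0.037  0.05 ] 0.63 [332. 223.]
mark [ 0.487 -0.036  0.005] 0.85 [330. 255.]
mark [0.446 0.204 0.019] 0.63 [236. 269.]
mark [ 0.559 -0.404  0.1  ] 0.33 [483. 226.]
stock0 [ 0.676 -0.047  0.061] 0.76 [337. 179.]
stock0 [ 0.613 -0.048  0.062] 0.59 [337. 203.]
stock0 [ 0.556 -0.401  0.098] 0.36 [482. 227.]
jam [0.476 0.434 0.086] 0.64 [139. 254.]
honey [ 0.557 -0.404  0.098] 0.62 [483. 226.]
honey [ 0.713 -0.253  0.058] 0.43 [418. 166.]
coffee [ 0.438 -0.433  0.042] 0.71 [489. 276.]
```

View pics/top1.png

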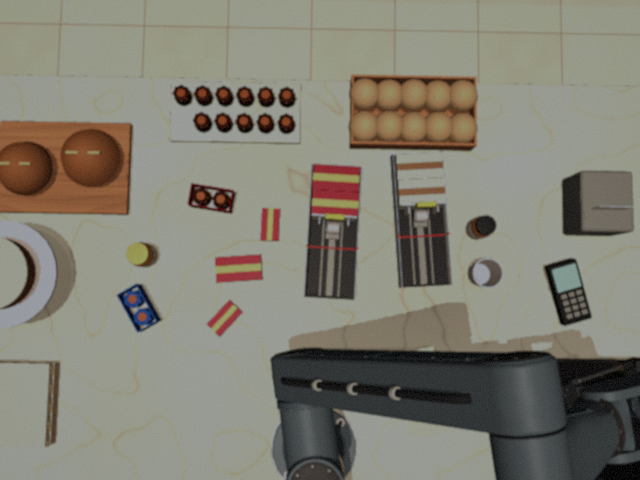

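View pics/scene1.png

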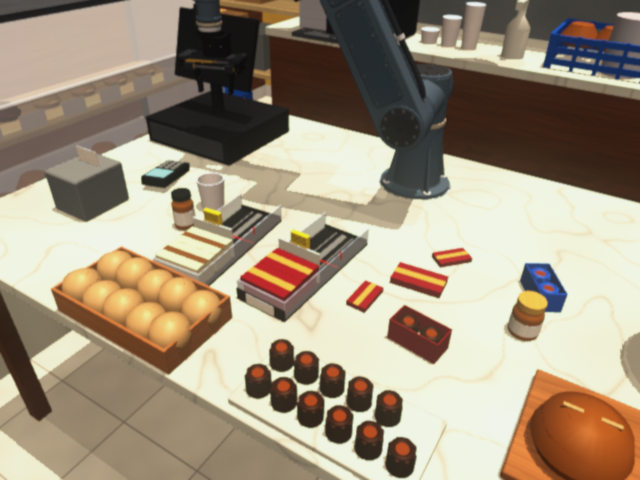

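Top view candidates:
- **Lids:** large (239,268), small (270,224) and small (224,318). The large one matches the 117 mm length.
- **Tins:** burgundy (212,198) and blue (138,307). I choose the burgundy one.
- **Trays:** burgundy at (333,230), with its yellow tab at (333,217); ivory at (421,220).

Next I'll measure these and check the choice in a crop.

```bash
cat >> h.py <<'E'
def red(c,box=None):
    h=cv2.cvtColor(c['frame'],cv2.COLOR_RGB2HSV)
    H,S,V=h[...,0],h[...,1],h[...,2]
    m=((((H<12)|(H>165))&(S>110)&(V>30))|((H>=12)&(H<40)&(S>80)&(V>90))).astype(np.uint8)
    if box is not None:
        k=np.zeros_like(m);k[box[1]:box[3],box[0]:box[2]]=1;m*=k
    m=cv2.morphologyEx(m,cv2.MORPH_CLOSE,np.ones((3,3)))
    return m
def rect(c,m,z):
    n,l,st,_=cv2.connectedComponentsWithStats(m);i=1+st[1:,4].argmax()
    cs=max(cv2.findContours((l==i).astype(np.uint8),cv2.RETR_EXTERNAL,2)[0],key=cv2.contourArea).reshape(-1,2)
    P=np.array([ray(c,p,z)[:2] for p in cs])*1000
    b=cv2.minAreaRect(P.astype(np.float32));q=cv2.boxPoints(b);e=[q[1]-q[0],q[2]-q[1]]
    L=max(e,key=np.linalg.norm);a=np.degrees(np.arctan2(L[1],L[0]))%180
    return np.round(b[0],1),np.round(sorted(b[1]),1),round(a,1)
E
python3 - <<'E'
from h import *
c=cap('top')
for n,b,z in(('lid',(205,245,270,290),.0185),('s1',(252,198,290,250),.015),('s2',(200,290,250,345),.012),('tin',(180,175,245,220),.052)):
    print(n,rect(c,red(c,b),z))
w=cap('wrist');s=bot.read_state();R=np.array(s['tcp_rot']);o=-np.array(w['R']).T@w['t']
print('cam in tool',R.T@(o-s['position']),'\n',(np.array(w['R'])@R).round(3),w['camera_matrix'])
im=c['frame'][160:350,110:460,::-1]
cv2.imwrite('pics/crop.png',cv2.resize(im,None,fx=2.2,fy=2.2,interpolation=2))
E
```

```text
lid (array([449.2, 198.5]), array([ 61.2, 114.7]), np.float32(95.1))
s1 (array([562.6, 120.6]), array([44. , 81.3]), np.float32(178.6))
s2 (array([323.2, 230.7]), array([43.2, 81.7]), np.float32(136.6))
tin (array([622.9, 267.7]), array([ 55.5, 109.8]), np.float32(81.5))
cam in tool [ 0.08491845 -0.00095947 -0.1763805 ] 
 [[-0.001  1.    -0.   ]
 [-0.953 -0.001 -0.304]
 [-0.304 -0.     0.953]] [[361.73297636   0.         321.85340336]
 [  0.         361.73297636 243.16411473]
 [  0.           0.           1.        ]]
```

View pics/crop.png

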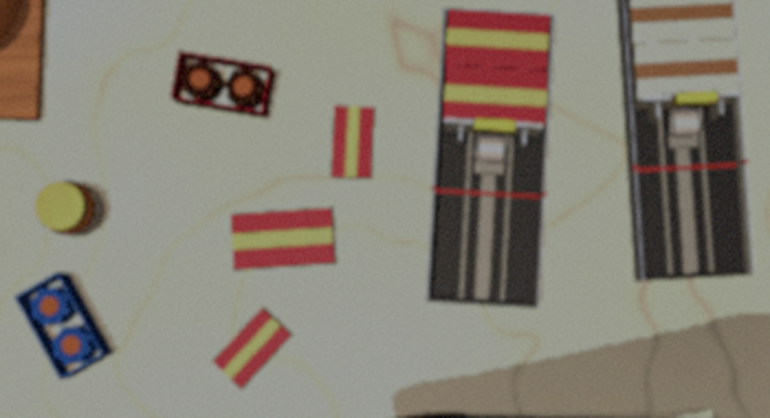

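The crop confirms the choice: the large lid at crop (284,238) measures 61x115 mm, while the others measure 44x82 mm. The burgundy tin is at crop (224,83). Now I'll move over the lid.

```bash
cat >> h.py <<'E'
from scipy.spatial.transform import Rotation as Ro
def go(*wps):
    "wps: (x,y,z,yangle); prints shift/turn in tool axes from current pose"
    s=bot.read_state();R=np.array(s['tcp_rot']);p=np.array(s['position'])
    for x,y,z,a in wps:
        a=np.radians(a);Y=np.array([np.cos(a),np.sin(a),0]);Z=np.array([0,0,-1.]);T=np.c_[np.cross(Y,Z),Y,Z]
        d=R.T@(np.array([x,y,z])-p);w=Ro.from_matrix(R.T@T).as_rotvec(degrees=True)
        print((x,y,z),d.round(4),w.round(2),'rows',round(np.linalg.norm(d)/.0417,1))
E
python3 - <<'E'
from h import *
go((.43,-.25,.22,-30),(.52,.02,.22,0),(.449,.16,.21,5.1))
E
```

```text
(0.43, -0.25, 0.22) [ 0.3266 -0.2498 -0.0113] [ -0.    -0.   -41.22] rows 9.9
(0.52, 0.02, 0.22) [ 0.4987 -0.4765 -0.0113] [ -0.    -0.   -71.22] rows 16.5
(0.449, 0.16, 0.21) [ 0.4766 -0.6319 -0.0013] [ -0.    -0.   -76.32] rows 19.0
```

Call:
{"fn": "play_rows", "kwargs": {"motion": [[[0.32, -0.25, -0.012, 0, 0, -41], [0.32, -0.25, -0.012, 0, 0, -41], [0.32, -0.25, -0.012, 0, 0, -41], [0.32, -0.25, -0.012, 0, 0, -41], [0.32, -0.25, -0.012, 0, 0, -41], [0.32, -0.25, -0.012, 0, 0, -41], [0.32, -0.25, -0.012, 0, 0, -41], [0.32, -0.25, -0.012, 0, 0, -41]]], "fingers": 0.087}}

```text
time_s: 1.87
position: [0.3846, -0.3113, 0.2189]
tcp_rot: [[0.504, 0.864, 0.001], [0.864, -0.504, -0.0], [-0.0, 0.001, -1.0]]
force: [1.6, -0.2, -0.7]
opening: 1.006
grasp_force: 0.0
```

```bash
python3 - <<'E'
from h import *
print(bot.read_state()['position'])
go((.5,.02,.22,0),(.449,.16,.2,5.1))
E
```

```text
[ 0.38458899 -0.31130682  0.21892963]
(0.5, 0.02, 0.22) [ 0.3443 -0.0672 -0.0012] [ 4.000e-02  2.000e-02 -3.024e+01] rows 8.4
(0.449, 0.16, 0.2) [ 0.4396 -0.1817  0.0187] [ 4.000e-02  2.000e-02 -3.534e+01] rows 11.4
```

Call:
{"fn": "play_rows", "kwargs": {"motion": [[[0.344, -0.067, 0, 0, 0, -30], [0.344, -0.067, 0, 0, 0, -30], [0.344, -0.067, 0, 0, 0, -30], [0.344, -0.067, 0, 0, 0, -35], [0.344, -0.067, 0, 0, 0, -35], [0.44, -0.18, 0.018, 0, 0, -35], [0.44, -0.18, 0.018, 0, 0, -35], [0.44, -0.18, 0.018, 0, 0, -35]]]}}

```text
time_s: 2.53
position: [0.4512, 0.0104, 0.2106]
tcp_rot: [[-0.083, 0.997, 0.001], [0.997, 0.083, -0.0], [-0.0, 0.001, -1.0]]
force: [0.8, 0.9, -0.0]
opening: 0.999
grasp_force: 0.0
```

```bash
python3 - <<'E'
from h import *
print(bot.read_state()['position'])
go((.449,.16,.2,5.1))
E
```

```text
[0.45116596 0.01044232 0.2105792 ]
(0.449, 0.16, 0.2) [0.1492 0.0103 0.0106] [ 0.05  0.01 -0.33] rows 3.6
```

Call:
{"fn": "play_rows", "kwargs": {"motion": [[[0.149, 0.01, 0.01, 0, 0, -0.3], [0.149, 0.01, 0.01, 0, 0, -0.3], [0.149, 0.01, 0.01, 0, 0, -0.3], [0.149, 0.01, 0.01, 0, 0, -0.3], [0.149, 0.01, 0.01, 0, 0, -0.3], [0.149, 0.01, 0.01, 0, 0, -0.3]]]}}

```text
time_s: 3.03
position: [0.4484, 0.159, 0.2004]
tcp_rot: [[-0.092, 0.996, 0.0], [0.996, 0.092, -0.0], [-0.0, 0.0, -1.0]]
force: [-0.2, -0.9, -0.5]
opening: 1.001
grasp_force: 0.0
```

```bash
python3 - <<'E'
from h import *
w=cap('wrist','w1.png')
print([ (np.round(r['at'],3),round(r['confidence'],2),proj(w,r['at']).round()) for n in('lid','tin') for r in finder.recognise('wrist',n)])
m=red(w);p=proj(w,(.449,.1985,.0185)).round().astype(int);print(p)
n,l,st,_=cv2.connectedComponentsWithStats(m)
for i in range(1,n):
    if st[i,4]>1500: print(st[i],rect(w,(l==i).astype(np.uint8),.0185),rect(w,(l==i).astype(np.uint8),.052))
E
```

```text
[(array([0.447, 0.201, 0.016]), 0.72, array([324., 174.])), (array([0.556, 0.122, 0.014]), 0.71, array([418., 258.])), (array([0.317, 0.239, 0.01 ]), 0.69, array([193., 121.])), (array([0.621, 0.276, 0.041]), 0.93, array([531., 109.]))]
[326 177]
[  469    34   131   147 10963] (array([631.3, 277.8]), array([ 83.8, 120.1]), np.float32(81.4)) (array([613.5, 274.7]), array([ 76. , 108.9]), np.float32(81.4))
[ 145   73  100  102 4753] (array([322.2, 235.2]), array([47.2, 84.7]), np.float32(137.7)) (array([333.3, 236. ]), array([42.8, 76.8]), np.float32(137.7))
[ 289  110   70  122 8060] (array([445.9, 201.3]), array([ 66.2, 116.9]), np.float32(95.2)) (array([445.5, 205.3]), array([ 60., 106.]), np.float32(95.2))
[ 379  227   88   54 3568] (array([557.8, 127.4]), array([49.9, 86.7]), np.float32(178.6)) (array([546.9, 138.3]), array([45.2, 78.6]), np.float32(178.6))
```

View pics/w1.png

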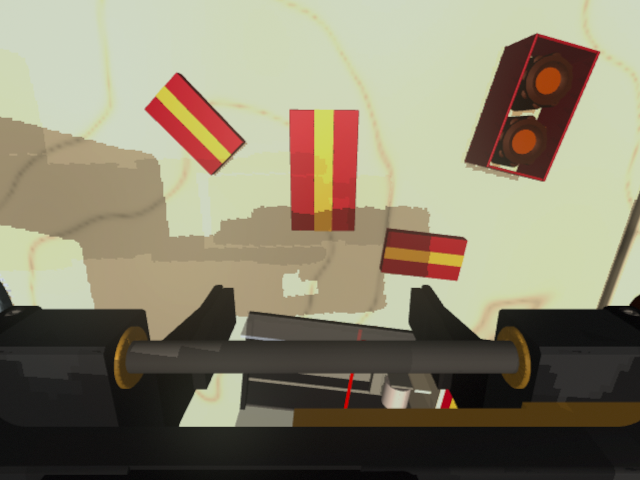

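The wrist view shows the large lid spanning (290–358, 110–230), which measures 66x117 mm, so it is the right one. The tin is at upper right around (532,108). Descending to grasp the lid across its short side.

```bash
python3 - <<'E'
from h import *
go((.446,.201,.08,5.2),(.446,.201,.019,5.2))
E
```

```text
(0.446, 0.201, 0.08) [0.0443 0.0009 0.1205] [ 0.02  0.02 -0.18] rows 3.1
(0.446, 0.201, 0.019) [0.0443 0.0009 0.1815] [ 0.02  0.02 -0.18] rows 4.5
```

Call:
{"fn": "play_rows", "kwargs": {"motion": [[[0.03, 0.001, 0.03, 0, 0, 0], [0.044, 0.001, 0.06, 0, 0, 0], [0.044, 0.001, 0.1, 0, 0, 0], [0.044, 0.001, 0.135, 0, 0, 0], [0.044, 0.001, 0.16, 0, 0, 0], [0.044, 0.001, 0.175, 0, 0, 0], [0.044, 0.001, 0.1805, 0, 0, 0], [0.044, 0.001, 0.1805, 0, 0, 0]]]}}

```text
time_s: 3.85
position: [0.4455, 0.2004, 0.0188]
tcp_rot: [[-0.086, 0.996, -0.003], [0.996, 0.086, -0.001], [-0.0, -0.003, -1.0]]
force: [0.5, 0.9, 0.0]
opening: 0.995
grasp_force: 0.0
```

Call:
{"fn": "play_rows", "kwargs": {"motion": [[[0, 0, 0, 0, 0, 0], [0, 0, 0, 0, 0, 0], [0, 0, 0, 0, 0, 0], [0, 0, 0, 0, 0, 0], [0, 0, 0, 0, 0, 0], [0, 0, 0, 0, 0, 0], [0, 0, 0, 0, 0, 0]]], "fingers": 0.055}}

```text
time_s: 4.43
position: [0.4459, 0.2019, 0.0203]
tcp_rot: [[-0.089, 0.996, 0.001], [0.996, 0.089, 0.0], [0.0, 0.001, -1.0]]
force: [0.3, -0.1, 0.1]
opening: 0.648
grasp_force: 0.0
```

```bash
python3 - <<'E'
from h import *
s=bot.read_state();print(s['opening'],s['grasp_force'])
w=cap('wrist','w2.png')
E
```

```text
0.6477447713538008 0.0
```

View pics/w2.png

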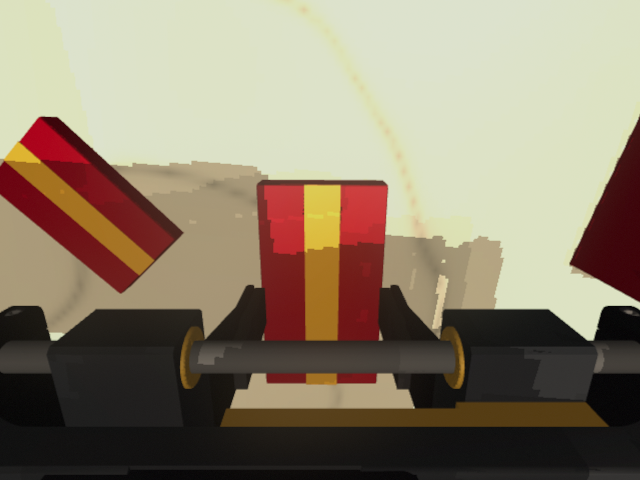

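The fingers look like they are beside the lid edges at about (255,330) and (393,330), with no grip force yet. Closing further.

Call:
{"fn": "play_rows", "kwargs": {"motion": [[[0, 0, 0, 0, 0, 0], [0, 0, 0, 0, 0, 0], [0, 0, 0, 0, 0, 0], [0, 0, 0, 0, 0, 0]]], "fingers": 0.03}}

```text
time_s: 4.82
position: [0.4457, 0.2018, 0.0198]
tcp_rot: [[-0.089, 0.996, -0.0], [0.996, 0.089, -0.0], [-0.0, -0.0, -1.0]]
force: [-0.4, -0.7, 0.3]
opening: 0.42
grasp_force: 0.0
```

```bash
python3 - <<'E'
from h import *
w=cap('wrist');a=cap('scene')
A=cv2.resize(a['frame'][200:340,330:490],(640,560));W=w['frame'][:,:,:]
W=cv2.resize(W[150:450,150:500],(560,480))
cv2.imwrite('pics/w3.png',cv2.resize(np.hstack([np.vstack([W,np.zeros((80,560,3),np.uint8)]),A]),(800,373))[:,:,::-1])
s=bot.read_state();print(s['opening'],s['joint_positions'],s['position'])
print([np.round(r['at'],3) for r in finder.recognise('scene','lid')])
E
```

```text
0.3726321652865686 [ 1.12386537e+01  3.87935171e+01  1.09594394e+02 -4.98292688e-04
  3.16204296e+01  6.15821893e+00] [0.44572052 0.20173625 0.01984499]
[array([0.323, 0.237, 0.014]), array([0.57 , 0.127, 0.016]), array([0.46 , 0.212, 0.017])]
```

View pics/w3.png

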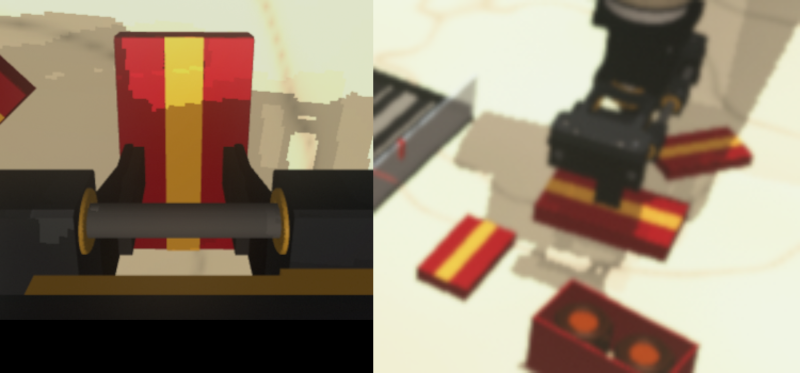

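```bash
python3 - <<'E'
from h import *
w=cap('wrist');s=bot.read_state();R=np.array(s['tcp_rot']);o=-np.array(w['R']).T@w['t']
print('cam',o,s['position'],R.T@(o-s['position']))
m=red(w);n,l,st,_=cv2.connectedComponentsWithStats(m)
for i in range(1,n):
    if st[i,4]>3000: print(st[i])
k=(l==l[220,320]).astype(np.uint8)
for r in range(200,300,20):
    xs=np.where(k[r])[0];a,b=ray(w,(xs[0],r),.0185),ray(w,(xs[-1]+1,r),.0185);print(r,xs[0],xs[-1],np.linalg.norm(a-b),(a+b)/2)
# scene view: predicted fingertips
c=cap('scene')
p=np.array(s['position'])
for dz in(0,-.017):
    for sg in(-1,0,1): print(dz,sg,proj(c,p+R[:,1]*sg*.016+np.array([0,0,dz])).round(1))
cv2.imwrite('pics/s3.png',cv2.resize(c['frame'][200:310,370:490],None,fx=5,fy=5,interpolation=2)[:,:,::-1])
E
```

```text
cam [0.43880983 0.28669009 0.19622425] [0.44572271 0.20175966 0.0198599 ] [ 0.08520906  0.00062124 -0.17636435]
[    0   117   184   177 16682]
[ 571  121   69  180 6367]
[  256   180   132   161 17709]
200 258 386 0.06409099357575447 [0.44210302 0.25259636 0.0185    ]
220 259 386 0.06469464347854958 [0.44325289 0.24243593 0.0185    ]
240 260 385 0.06480524420099575 [0.44418709 0.2318952  0.0185    ]
260 261 384 0.06491981004883174 [0.44515478 0.22097656 0.0185    ]
280 262 383 0.06503855814348981 [0.4461578  0.20965935 0.0185    ]
0 -1 [421.2 271.9]
0 0 [419.  275.7]
0 1 [416.9 279.7]
-0.017 -1 [420.2 277.7]
-0.017 0 [418.1 281.6]
-0.017 1 [415.9 285.5]
```

View pics/s3.png

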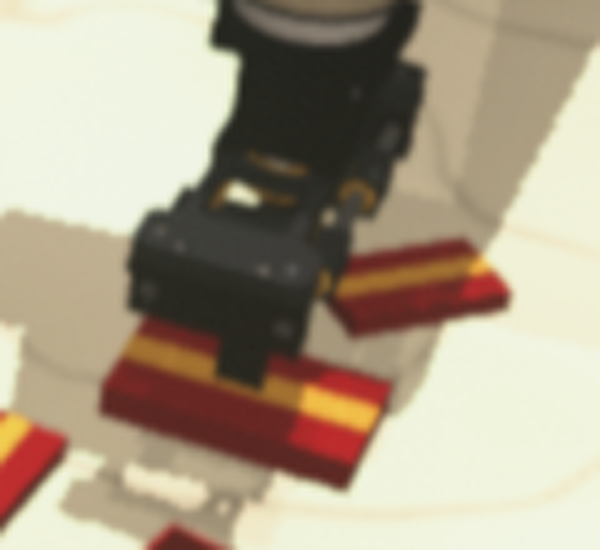

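The scene view shows the near fingertip at about (419,277), on top of the lid. So the tips stand roughly 25 mm higher than the text implies, at about z=0.027. I'll open and feel my way down beside the lid.

Call:
{"fn": "play_rows", "kwargs": {"motion": [[[0, 0, 0, 0, 0, 0], [0, 0, 0, 0, 0, 0], [0, 0, 0, 0, 0, 0], [0, 0, 0, 0, 0, 0], [0, 0, 0, 0, 0, 0], [0, 0, 0, 0, 0, 0], [0, 0, 0, 0, 0, 0], [0, 0, 0, 0, 0, 0]]], "fingers": 0.087}}

```text
time_s: 5.73
position: [0.4458, 0.2017, 0.0199]
tcp_rot: [[-0.089, 0.996, -0.0], [0.996, 0.089, -0.0], [0.0, -0.0, -1.0]]
force: [-0.6, -0.8, -0.1]
opening: 0.874
grasp_force: 0.0
```

Call:
{"fn": "play_rows", "kwargs": {"motion": [[[0, 0, 0.003, 0, 0, 0], [0, 0, 0.006, 0, 0, 0], [0, 0, 0.009, 0, 0, 0], [0, 0, 0.012, 0, 0, 0], [0, 0, 0.012, 0, 0, 0]]]}}

```text
time_s: 6.15
position: [0.4453, 0.2016, 0.0072]
tcp_rot: [[-0.089, 0.996, -0.001], [0.996, 0.089, -0.0], [-0.0, -0.001, -1.0]]
force: [-0.7, 0.1, -0.8]
opening: 0.995
grasp_force: 0.0
```

```bash
python3 - <<'E'
from h import *
s=bot.read_state();print(s['position'],s['force'],s['opening'])
c=cap('scene');p=np.array(s['position']);R=np.array(s['tcp_rot'])
for dz in(0,.008,.016): print(dz,[proj(c,p+R[:,1]*.044+R[:,0]*x+np.array([0,0,dz])).round(1)-[370,200] for x in(-.01,.01)])
cv2.imwrite('pics/s4.png',cv2.resize(c['frame'][200:310,370:490],None,fx=5,fy=5,interpolation=2)[:,:,::-1])
E
```

```text
[0.44532077 0.2016444  0.0072002 ] [-0.67781368  0.11063592 -0.80889728] 0.9947567002724175
0 [array([37.9, 89.7]), array([46.6, 92.4])]
0.008 [array([38.4, 86.9]), array([47. , 89.6])]
0.016 [array([38.8, 84.1]), array([47.5, 86.8])]
```

View pics/s4.png

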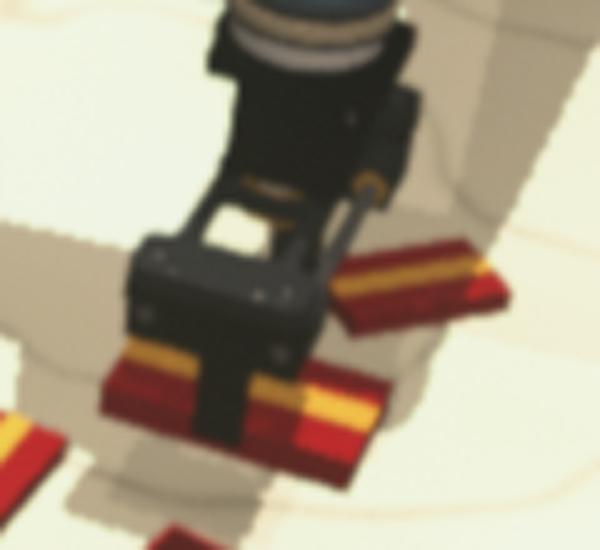

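The fingertip is beside the lid's side face at crop (220,440), which puts it at z≈0.016. I'll go another 11 mm down and grip.

Call:
{"fn": "play_rows", "kwargs": {"motion": [[[0, 0, 0.003, 0, 0, 0], [0, 0, 0.006, 0, 0, 0], [0, 0, 0.009, 0, 0, 0], [0, 0, 0.011, 0, 0, 0], [0, 0, 0.011, 0, 0, 0]]]}}

```text
time_s: 6.62
position: [0.4454, 0.2017, -0.0036]
tcp_rot: [[-0.089, 0.996, -0.001], [0.996, 0.089, -0.0], [-0.0, -0.001, -1.0]]
force: [-0.7, 0.2, 0.4]
opening: 0.998
grasp_force: 0.0
```

Call:
{"fn": "play_rows", "kwargs": {"motion": [[[0, 0, 0, 0, 0, 0], [0, 0, 0, 0, 0, 0], [0, 0, 0, 0, 0, 0], [0, 0, 0, 0, 0, 0], [0, 0, 0, 0, 0, 0], [0, 0, 0, 0, 0, 0], [0, 0, 0, 0, 0, 0]]], "fingers": 0.055}}

```text
time_s: 7.2
position: [0.4459, 0.2018, -0.003]
tcp_rot: [[-0.089, 0.996, 0.0], [0.996, 0.089, 0.0], [0.0, 0.0, -1.0]]
force: [0.4, -0.4, 0.9]
opening: 0.741
grasp_force: 30.0
```

Gripped at 64.5 mm with 30 N. Lifting and going to a viewing pose just short of the tin.

```bash
python3 - <<'E'
from h import *
go((.446,.202,.1,5.2),(.614,.165,.16,-8.5))
E
```

```text
(0.446, 0.202, 0.1) [ 0.0002  0.0002 -0.103 ] [ 0.02 -0.   -0.12] rows 2.5
(0.614, 0.165, 0.16) [-0.0515  0.1643 -0.1629] [ 0.02 -0.   13.58] rows 5.7
```

Call:
{"fn": "play_rows", "kwargs": {"motion": [[[0, 0, -0.02, 0, 0, 0], [0, 0, -0.055, 0, 0, 0], [-0.01, 0.02, -0.09, 0, 0, 3], [-0.02, 0.06, -0.11, 0, 0, 7], [-0.035, 0.1, -0.13, 0, 0, 11], [-0.045, 0.135, -0.15, 0, 0, 13.6], [-0.051, 0.158, -0.163, 0, 0, 13.6], [-0.051, 0.164, -0.163, 0, 0, 13.6]]]}}

```text
time_s: 7.87
position: [0.6229, 0.1639, 0.1647]
tcp_rot: [[0.151, 0.988, 0.016], [0.989, -0.151, 0.0], [0.003, 0.016, -1.0]]
force: [1.6, -0.0, -0.2]
opening: 0.744
grasp_force: 30.0
```

Call:
{"fn": "play_rows", "kwargs": {"motion": [[[0, 0, 0, 0, 0, 0], [0, 0, 0, 0, 0, 0]]]}}

```text
time_s: 8.03
position: [0.6118, 0.1654, 0.1587]
tcp_rot: [[0.148, 0.989, -0.004], [0.989, -0.148, -0.0], [-0.001, -0.004, -1.0]]
force: [-0.3, -0.4, -0.6]
opening: 0.744
grasp_force: 30.0
```

```bash
python3 - <<'E'
from h import *
s=bot.read_state();print(s['position'],s['opening'],s['grasp_force'])
w=cap('wrist','w5.png')
E
```

```text
[0.61181543 0.1653524  0.15874223] 0.7443244639842278 29.999868348240852
```

View pics/w5.png

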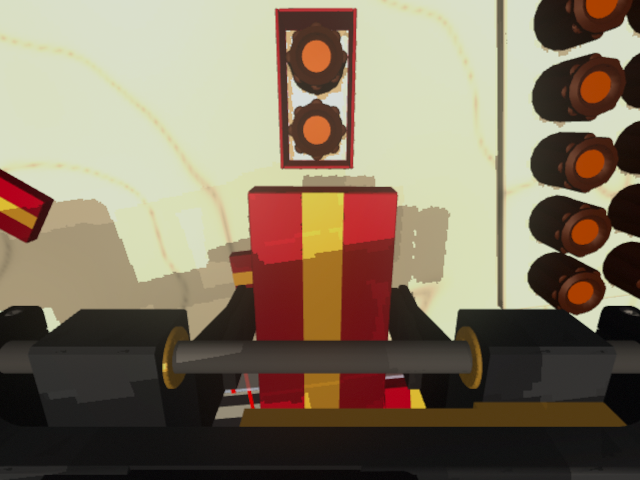

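The tin rim spans (276–357, 9–168) and the held lid's top spans (249–397, 188+). No occlusion.

```bash
python3 - <<'E'
from h import *
s=bot.read_state();w=cap('wrist');p=np.array(s['position']);R=np.array(s['tcp_rot'])
m=red(w,(262,2,368,174));print('tin',rect(w,m,.052))
K=lambda u,v,z:ray(w,(u,v),z)
q=[K(u,v,.052) for u,v in((276,9),(357,9),(353.5,168),(281,168))];q=np.array(q)
print(np.round(q[:,:2]*1000,1),q.mean(0),[np.linalg.norm(q[i]-q[i-1]).round(4) for i in range(4)])
zt=p[2]+.003+.0185
m=red(w,(240,180,405,335));k=m
for r in(200,220,240,260,270):
    xs=np.where(k[r,240:405])[0]+240;a,b=K(xs[0],r,zt),K(xs[-1]+1,r,zt)
    print(r,xs[0],xs[-1],[(R.T@(v-p))[:2].round(4) for v in(a,b)])
for c in(275,320,375):
    rs=np.where(k[:,c])[0];print('front',c,rs[0],[(R.T@(K(c,rs[0]+d,zt)-p))[:2].round(4) for d in(0,3,5)])
    print('back', [int(x) for x in np.where(red(w,(240,340,405,430))[:,c])[0][[0,-1]]],(R.T@(K(c,407,zt)-p))[:2].round(4))
print(cv2.cvtColor(w['frame'],cv2.COLOR_RGB2HSV)[183:200,[275,320,375],2].T)
E
```

```text
tin (array([624.1, 273.9]), array([ 56., 107.]), np.float32(81.4))
[[603.8 330.5]
 [658.2 322.2]
 [642.8 217. ]
 [587.6 225.3]] [0.62308203 0.27376136 0.052     ] [np.float64(0.1064), np.float64(0.055), np.float64(0.1063), np.float64(0.0558)]
200 248 397 [array([ 0.0555, -0.0317]), array([0.0555, 0.0332])]
220 249 396 [array([ 0.0466, -0.0318]), array([0.0466, 0.0334])]
240 250 395 [array([ 0.0373, -0.0319]), array([0.0374, 0.0335])]
260 240 393 [array([ 0.0278, -0.0371]), array([0.0278, 0.0332])]
270 240 393 [array([ 0.0229, -0.0374]), array([0.0229, 0.0334])]
front 275 186 [array([ 0.0615, -0.0197]), array([ 0.0603, -0.0198]), array([ 0.0594, -0.0198])]
back [340, 408] [-0.0547 -0.0245]
front 320 186 [array([ 0.0615, -0.0005]), array([ 0.0603, -0.0005]), array([ 0.0594, -0.0005])]
back [340, 408] [-0.0546 -0.0008]
front 375 187 [array([0.0611, 0.0231]), array([0.0598, 0.0231]), array([0.0589, 0.0231])]
back [340, 408] [-0.0545  0.0281]
[[220 220 197 131  86  86  87  87  95 115 149 187 191 192 191 191 191]
 [158 158 152 122  84  83  84  84  82 131 200 218 218 218 217 217 217]
 [217 203 203 175  85  85  86  86  95 115 142 179 193 195 195 195 196]]
```

```bash
python3 - <<'E'
from h import *
go((.6228,.2738,.105,-8.6))
E
```

```text
(0.6228, 0.2738, 0.105) [ 0.1088 -0.0035  0.0531] [-0.31  0.07  0.12] rows 2.9
```

Call:
{"fn": "play_rows", "kwargs": {"motion": [[[0.015, 0, 0.005, 0, 0, 0], [0.04, -0.001, 0.015, 0, 0, 0], [0.07, -0.002, 0.03, 0, 0, 0], [0.095, -0.003, 0.043, 0, 0, 0.1], [0.106, -0.0035, 0.05, 0, 0, 0.1], [0.1088, -0.0035, 0.053, 0, 0, 0.1], [0.1088, -0.0035, 0.053, 0, 0, 0.1], [0.1088, -0.0035, 0.053, 0, 0, 0.1]]]}}

```text
time_s: 8.8
position: [0.6258, 0.2731, 0.1068]
tcp_rot: [[0.149, 0.989, -0.001], [0.989, -0.149, -0.001], [-0.001, -0.001, -1.0]]
force: [0.1, -0.2, -0.5]
opening: 0.741
grasp_force: 30.0
```

```bash
python3 - <<'E'
from h import *
s=bot.read_state();w=cap('wrist','w6.png');p=np.array(s['position']);R=np.array(s['tcp_rot']);print(p,R.round(3))
go((.6228,.2738,.105,-8.6))
L=lambda x,y,z:p+R@np.array([x,y,0])+np.array([0,0,z])
print('lid front bottom',[proj(w,L(.0587,y+.0008,.003)).round(1) for y in(-.0325,.0325)],'top',[proj(w,L(.0587,y+.0008,.0215)).round(1) for y in(-.0325,.0325)])
T=np.array([.6236,.2738]);a=np.radians(81.4);l=np.array([np.cos(a),np.sin(a)]);n=np.array([l[1],-l[0]])
print('tin front corners',[proj(w,[*(T+l*.054+n*d),.052]).round(1) for d in(-.028,.028)])
c=w['frame'];cv2.imwrite('pics/w6c.png',cv2.resize(c[100:260,200:440],None,fx=3,fy=3,interpolation=2)[:,:,::-1])
E
```

```text
[0.62578811 0.2730761  0.10677774] [[ 0.149  0.989 -0.001]
 [ 0.989 -0.149 -0.001]
 [-0.001 -0.001 -1.   ]]
(0.6228, 0.2738, 0.105) [ 0.0006 -0.0037  0.0023] [ 0.02  0.03 -0.05] rows 0.1
lid front bottom [array([255. , 186.1]), array([390.7, 185.9])] top [array([247.4, 192.7]), array([398.5, 192.5])]
tin front corners [array([273.7, 178.8]), array([362. , 178.7])]
```

View pics/w6c.png

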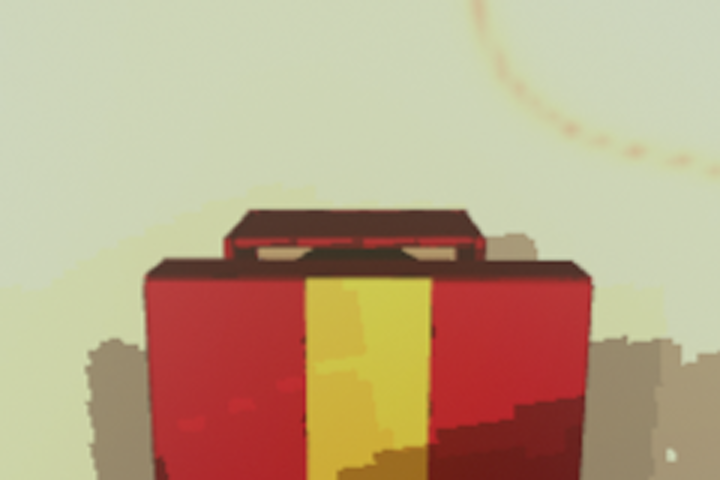

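The tin's front rim shows at (275–362, 179), which matches my prediction of (274–362, 179). The held lid's front is at (249–397, 193). The lid needs about 3 mm along tool -y, so I'll correct that and check before lowering.

Call:
{"fn": "play_rows", "kwargs": {"motion": [[[0.0006, -0.003, 0.02, 0, 0, 0], [0.0006, -0.003, 0.03, 0, 0, 0], [0.0006, -0.003, 0.03, 0, 0, 0], [0.0006, -0.003, 0.03, 0, 0, 0]]]}}

```text
time_s: 9.18
position: [0.6231, 0.2736, 0.0766]
tcp_rot: [[0.151, 0.989, -0.002], [0.989, -0.151, -0.0], [-0.001, -0.001, -1.0]]
force: [0.0, -0.7, -1.0]
opening: 0.743
grasp_force: 30.0
```

```bash
python3 - <<'E'
from h import *
for i in range(2):
    s=bot.read_state();print(s['position'],s['force']);cap('wrist')
go((.6232,.2739,.055,-8.6),(.6232,.2739,.035,-8.6))
E
```

```text
[0.62311086 0.2735524  0.07659506] [ 0.03989441 -0.680969   -0.9661034 ]
[0.62383119 0.27391289 0.07731671] [ 0.25630415 -0.18596463 -0.8285317 ]
(0.6232, 0.2739, 0.055) [-0.0005 -0.001   0.0228] [ 0.07 -0.03 -0.06] rows 0.5
(0.6232, 0.2739, 0.035) [-0.0005 -0.001   0.0428] [ 0.07 -0.03 -0.06] rows 1.0
```

Call:
{"fn": "play_rows", "kwargs": {"motion": [[[0, -0.0005, 0.01, 0, 0, 0], [0, -0.0005, 0.02, 0, 0, 0], [0, -0.0005, 0.026, 0, 0, 0], [0, -0.0005, 0.029, 0, 0, 0], [0, -0.0005, 0.032, 0, 0, 0], [0, -0.0005, 0.033, 0, 0, 0]]]}}

```text
time_s: 9.78
position: [0.6225, 0.2747, 0.043]
tcp_rot: [[0.15, 0.989, -0.001], [0.989, -0.15, -0.0], [-0.0, -0.001, -1.0]]
force: [-0.0, 0.1, 0.3]
opening: 0.741
grasp_force: 30.0
```

It's 6 mm over the rim with no force. Continuing down to seat.

Call:
{"fn": "play_rows", "kwargs": {"motion": [[[0, 0, 0.003, 0, 0, 0], [0, 0, 0.005, 0, 0, 0], [0, 0, 0.007, 0, 0, 0], [0, 0, 0.009, 0, 0, 0], [0, 0, 0.0095, 0, 0, 0], [0, 0, 0.0095, 0, 0, 0]]]}}

```text
time_s: 10.28
position: [0.6228, 0.2747, 0.0343]
tcp_rot: [[0.15, 0.989, -0.0], [0.989, -0.15, -0.0], [-0.0, -0.0, -1.0]]
force: [0.4, 0.2, -0.8]
opening: 0.742
grasp_force: 30.0
```

Call:
{"fn": "play_rows", "kwargs": {"motion": [[[0, 0, 0.001, 0, 0, 0], [0, 0, 0.002, 0, 0, 0], [0, 0, 0.0025, 0, 0, 0], [0, 0, 0.0025, 0, 0, 0]]]}}

```text
time_s: 10.62
position: [0.6232, 0.2748, 0.0331]
tcp_rot: [[0.15, 0.989, 0.001], [0.989, -0.15, 0.0], [0.0, 0.001, -1.0]]
force: [-1.9, 0.1, 4.3]
opening: 0.744
grasp_force: 30.0
```

Contact at 4.3 N, at the expected seated height of 0.033. I'll press 1 mm more, then release.

Call:
{"fn": "play_rows", "kwargs": {"motion": [[[0, 0, 0.001, 0, 0, 0], [0, 0, 0.001, 0, 0, 0], [0, 0, 0.001, 0, 0, 0]]]}}

```text
time_s: 10.87
position: [0.6232, 0.2748, 0.033]
tcp_rot: [[0.15, 0.989, 0.001], [0.989, -0.15, 0.0], [0.0, 0.001, -1.0]]
force: [-2.3, -1.9, 9.5]
opening: 0.741
grasp_force: 30.0
```

Call:
{"fn": "play_rows", "kwargs": {"motion": [[[0, 0, 0, 0, 0, 0], [0, 0, 0, 0, 0, 0], [0, 0, 0, 0, 0, 0], [0, 0, 0, 0, 0, 0], [0, 0, 0, 0, 0, 0], [0, 0, 0, 0, 0, 0], [0, 0, 0, 0, 0, 0]]], "fingers": 0.087}}

```text
time_s: 11.45
position: [0.6229, 0.2747, 0.0306]
tcp_rot: [[0.15, 0.989, -0.0], [0.989, -0.15, -0.0], [-0.0, -0.0, -1.0]]
force: [-0.6, 0.3, -0.7]
opening: 0.996
grasp_force: 0.0
```

Call:
{"fn": "play_rows", "kwargs": {"motion": [[[0, 0, -0.01, 0, 0, 0], [0, 0, -0.03, 0, 0, 0], [0, 0, -0.06, 0, 0, 0], [0, 0, -0.1, 0, 0, 0], [-0.04, 0, -0.135, 0, 0, 0], [-0.08, 0, -0.17, 0, 0, 0], [-0.11, 0, -0.19, 0, 0, 0], [-0.11, 0, -0.19, 0, 0, 0]]]}}

```text
time_s: 12.12
position: [0.6078, 0.1628, 0.2258]
tcp_rot: [[0.152, 0.988, 0.007], [0.988, -0.152, -0.001], [-0.0, 0.007, -1.0]]
force: [0.2, -0.2, 0.8]
opening: 0.998
grasp_force: 0.0
```

```bash
python3 - <<'E'
from h import *
c=cap('top');w=cap('wrist')
n,l,st,_=cv2.connectedComponentsWithStats(red(w))
print('wrist cand',[ (st[i].tolist(),*rect(w,(l==i).astype(np.uint8),.0545)) for i in range(1,n) if st[i,4]>4000])
# tray: yellow tab, red mark, stock, in top
h=cv2.cvtColor(c['frame'],cv2.COLOR_RGB2HSV)
for k in('tray','paddle','mark'):
    for r in finder.recognise('top',k): print(k,np.round(r['at'],3),round(r['confidence'],2),proj(c,r['at']).round())
sub=np.zeros(h.shape[:2],np.uint8);sub[150:310,300:370]=1
yel=((h[...,0]>22)&(h[...,0]<36)&(h[...,1]>110)&(h[...,2]>90)).astype(np.uint8)*sub
n,l,st,ce=cv2.connectedComponentsWithStats(yel);print('yellow',[(st[i].tolist(),ce[i].round(1),ray(c,ce[i],.118).round(4)) for i in range(1,n) if st[i,4]>15])
rd=(((h[...,0]<8)|(h[...,0]>170))&(h[...,1]>130)).astype(np.uint8)*sub;rd[:232]=0
ys,xs=np.where(rd);print('mark px',xs.min(),xs.max(),ys.mean(),len(xs))
P=np.array([ray(c,(x,y),.03)[:2] for x,y in zip(xs,ys)]);print(P.mean(0),np.degrees(np.polyfit(P[:,1],P[:,0],1)[0]))
s=red(c,(305,158,366,222));print('stock',rect(c,s,.0605))
E
```

```text
wrist cand [([279, 19, 77, 143, 10228], array([623.5, 274.7]), array([ 64.6, 117.3]), np.float32(81.0)), ([0, 143, 95, 81, 4123], array([354.2, 236.4]), array([47.8, 81.7]), np.float32(137.3)), ([306, 373, 131, 36, 4297], array([635.4, -51.7]), array([ 49.3, 153.1]), np.float32(170.7))]
tray [ 0.524 -0.269  0.009] 0.7 [421. 242.]
paddle [ 0.603 -0.259  0.043] 0.89 [420. 210.]
paddle [ 0.569 -0.039  0.044] 0.7 [333. 222.]
mark [ 0.485 -0.037  0.005] 0.77 [331. 256.]
yellow [([325, 214, 19, 6, 99], array([334.3, 216.5]), array([ 0.5729, -0.0406,  0.118 ]))]
mark px 308 355 247.6078431372549 102
[ 0.50437238 -0.03863408] 2.369375302177944
stock (array([641.8, -43.4]), array([118.1, 136.4]), np.float32(178.3))
```

The closed tin checks out: the lid top measures 64.6x117.3 mm at z=0.0545 and is centred, so it's seated. Now to the pusher, with a wrist view over the tray first.

```bash
python3 - <<'E'
from h import *
go((.545,-.10,.21,-2.2))
E
```

```text
(0.545, -0.1, 0.21) [-0.2729 -0.0201  0.0098] [-0.11 -0.03 -6.41] rows 6.6
```

Call:
{"fn": "play_rows", "kwargs": {"motion": [[[-0.03, -0.003, 0, 0, 0, -1], [-0.07, -0.006, 0.002, 0, 0, -3], [-0.11, -0.009, 0.005, 0, 0, -5], [-0.15, -0.012, 0.01, 0, 0, -6.4], [-0.19, -0.015, 0.01, 0, 0, -6.4], [-0.23, -0.018, 0.01, 0, 0, -6.4], [-0.26, -0.02, 0.01, 0, 0, -6.4], [-0.273, -0.02, 0.01, 0, 0, -6.4]]]}}

```text
time_s: 13.03
position: [0.5447, -0.103, 0.209]
tcp_rot: [[0.04, 0.999, -0.003], [0.999, -0.04, 0.0], [0.0, -0.003, -1.0]]
force: [-0.9, -0.5, 0.2]
opening: 1.001
grasp_force: 0.0
```

```bash
cat > tray.py <<'E'
from h import *
def look():
    cap('wrist');w=cap('wrist','w7.png')
    s=bot.read_state();print('tcp',np.round(s['position'],4),s['force'],s['opening'])
    h=cv2.cvtColor(w['frame'],cv2.COLOR_RGB2HSV)
    rd=(((h[...,0]<8)|(h[...,0]>170))&(h[...,1]>130)&(h[...,2]>60)).astype(np.uint8)
    n,l,st,ce=cv2.connectedComponentsWithStats(rd)
    for i in range(1,n):
        if st[i,4]>40:
            ys,xs=np.where(l==i);P=np.array([ray(w,(x,y),.006)[:2] for x,y in zip(xs,ys)])
            print('red',st[i].tolist(),'floor',P.mean(0).round(4),'top51',ray(w,ce[i],.051)[:2].round(4),'ang',np.degrees(np.polyfit(P[:,1],P[:,0],1)[0]).round(2))
    yl=((h[...,0]>20)&(h[...,0]<36)&(h[...,1]>130)&(h[...,2]>70)).astype(np.uint8)
    n,l,st,ce=cv2.connectedComponentsWithStats(yl)
    for i in range(1,n):
        if st[i,4]>100: print('yel',st[i].tolist(),ce[i].round(1),'z118',rect(w,(l==i).astype(np.uint8),.118),'z60',rect(w,(l==i).astype(np.uint8),.0605))
    for k in('grip','mark','paddle'):
        for r in finder.recognise('wrist',k): print(k,np.round(r['at'],3),round(r['confidence'],2),proj(w,r['at']).round())
if __name__=='__main__': look()
E
python3 tray.py
```

```text
tcp [ 0.5456 -0.1016  0.2094] [ 0.37618508 -0.12989392 -0.04038408] 0.9972745079507694
red [473, 77, 45, 139, 3528] floor [ 0.7225 -0.0442] top51 [ 0.702 -0.04 ] ang 2.44
red [360, 79, 29, 138, 3098] floor [ 0.5999 -0.0404] top51 [ 0.594  -0.0367] ang 2.38
red [402, 78, 66, 139, 7308] floor [ 0.6605 -0.0423] top51 [ 0.6474 -0.0384] ang 2.56
red [274, 81, 9, 127, 604] floor [ 0.5032 -0.0343] top51 [ 0.5088 -0.0315] ang 2.5
red [313, 301, 10, 40, 172] floor [ 0.5346 -0.2367] top51 [ 0.5363 -0.2107] ang -7.01
red [324, 373, 5, 14, 60] floor [ 0.5411 -0.3191] top51 [ 0.5421 -0.2835] ang -1.87
yel [453, 77, 37, 139, 2829] [470.6 144.6] z118 (array([654.3, -38.4]), array([14.6, 95.6]), np.float32(87.5)) z60 (array([676.8, -42.7]), array([ 17.7, 116.2]), np.float32(87.5))
yel [382, 79, 29, 136, 2716] [395.4 144. ] z118 (array([600.7, -36.4]), array([14.7, 93.7]), np.float32(87.4)) z60 (array([611.6, -40.2]), array([ 17.8, 113.8]), np.float32(87.4))
yel [344, 122, 19, 66, 1091] [353.3 154.2] z118 (array([570.6, -38.7]), array([12.5, 45.6]), np.float32(87.5)) z60 (array([575.1, -43. ]), array([15.2, 55.4]), np.float32(87.5))
yel [593, 204, 47, 39, 886] [622.9 223.7] z118 (array([769.9, -97.9]), array([32.9, 33.7]), np.float32(12.5)) z60 (array([ 817.3, -114.9]), array([40. , 40.9]), np.float32(12.5))
yel [587, 271, 48, 36, 798] [615.2 289.7] z118 (array([ 776.5, -151.6]), array([31.7, 38.6]), np.float32(3.6)) z60 (array([ 825.2, -180.2]), array([38.6, 46.9]), np.float32(3.6))
yel [383, 373, 19, 36, 555] [392.4 390.4] z118 (array([ 602.2, -245.1]), array([14.8, 39.7]), np.float32(95.3)) z60 (array([ 613.5, -293.7]), array([17.9, 48.2]), np.float32(95.3))
grip [ 0.564 -0.039  0.06 ] 0.68 [340. 151.]
mark [ 0.484 -0.034  0.009] 0.84 [258. 147.]
paddle [ 0.599 -0.244  0.06 ] 0.75 [379. 352.]
```

The tab measures 12.5x45.6 mm, centred at (0.5706, -0.0387). The tray axis is at -2.5°, and the mark is 75.6 mm behind the paddle front (76 mm expected). Descending on the tab.

```bash
python3 - <<'E'
from h import *
go((.5706,-.0387,.2,-2.5),(.5706,-.0387,.086,-2.5))
E
```

```text
(0.5706, -0.0387, 0.2) [0.061  0.0225 0.0102] [-0.07 -0.09  0.38] rows 1.6
(0.5706, -0.0387, 0.086) [0.0609 0.0226 0.1242] [-0.07 -0.09  0.38] rows 3.4
```

Call:
{"fn": "play_rows", "kwargs": {"motion": [[[0.03, 0.011, 0.005, 0, 0, 0.3], [0.061, 0.0225, 0.015, 0, 0, 0.3], [0.061, 0.0225, 0.05, 0, 0, 0.3], [0.061, 0.0225, 0.085, 0, 0, 0.3], [0.061, 0.0225, 0.11, 0, 0, 0.3], [0.061, 0.0225, 0.12, 0, 0, 0.3], [0.061, 0.0225, 0.124, 0, 0, 0.3], [0.061, 0.0225, 0.124, 0, 0, 0.3]]]}}

```text
time_s: 13.95
position: [0.5707, -0.0397, 0.0865]
tcp_rot: [[0.042, 0.999, -0.001], [0.999, -0.042, 0.0], [0.0, -0.001, -1.0]]
force: [-0.5, -0.5, -0.6]
opening: 1.001
grasp_force: 0.0
```

Call:
{"fn": "play_rows", "kwargs": {"motion": [[[0, 0, 0, 0, 0, 0], [0, 0, 0, 0, 0, 0], [0, 0, 0, 0, 0, 0], [0, 0, 0, 0, 0, 0], [0, 0, 0, 0, 0, 0], [0, 0, 0, 0, 0, 0], [0, 0, 0, 0, 0, 0], [0, 0, 0, 0, 0, 0]]], "fingers": 0.0}}

```text
time_s: 14.62
position: [0.5706, -0.041, 0.087]
tcp_rot: [[0.044, 0.999, 0.0], [0.999, -0.044, -0.0], [0.0, 0.0, -1.0]]
force: [0.4, 0.4, 0.9]
opening: 0.476
grasp_force: 0.0
```

Call:
{"fn": "play_rows", "kwargs": {"motion": [[[0, 0, 0, 0, 0, 0], [0, 0, 0, 0, 0, 0], [0, 0, 0, 0, 0, 0], [0, 0, 0, 0, 0, 0], [0, 0, 0, 0, 0, 0], [0, 0, 0, 0, 0, 0], [0, 0, 0, 0, 0, 0], [0, 0, 0, 0, 0, 0]]]}}

```text
time_s: 15.28
position: [0.5707, -0.0409, 0.0868]
tcp_rot: [[0.044, 0.999, 0.0], [0.999, -0.044, -0.0], [0.0, 0.0, -1.0]]
force: [1.5, 0.3, -1.5]
opening: 0.13
grasp_force: 30.0
```

Gripped on the tab at 11–12 mm with 30 N. Pulling back along the tray's -x.

Call:
{"fn": "play_rows", "kwargs": {"motion": [[[0, -0.005, 0, 0, 0, 0], [0, -0.015, 0, 0, 0, 0], [0, -0.027, 0, 0, 0, 0], [0, -0.04, 0, 0, 0, 0], [0, -0.053, 0, 0, 0, 0], [0, -0.065, 0, 0, 0, 0], [0, -0.074, 0, 0, 0, 0], [0, -0.0755, 0, 0, 0, 0]]]}}

```text
time_s: 15.95
position: [0.496, -0.0377, 0.0869]
tcp_rot: [[0.044, 0.999, 0.004], [0.999, -0.044, -0.001], [-0.0, 0.004, -1.0]]
force: [6.9, 1.5, -8.9]
opening: 0.134
grasp_force: 30.0
```

Call:
{"fn": "play_rows", "kwargs": {"motion": [[[0, 0, 0, 0, 0, 0], [0, 0, 0, 0, 0, 0]]]}}

```text
time_s: 16.12
position: [0.4973, -0.0378, 0.0869]
tcp_rot: [[0.045, 0.999, 0.005], [0.999, -0.045, -0.0], [-0.0, 0.005, -1.0]]
force: [5.8, 1.3, -6.9]
opening: 0.137
grasp_force: 30.0
```

```bash
python3 tray.py; python3 - <<'E'
from h import *
c=cap('top');h=cv2.cvtColor(c['frame'],cv2.COLOR_RGB2HSV)
sub=np.zeros(h.shape[:2],np.uint8);sub[150:310,300:370]=1
rd=(((h[...,0]<8)|(h[...,0]>170))&(h[...,1]>130)).astype(np.uint8)*sub
n,l,st,ce=cv2.connectedComponentsWithStats(rd);print('red',[(st[i].tolist(),ray(c,ce[i],.0605)[:2].round(4),ray(c,ce[i],.051)[:2].round(4)) for i in range(1,n) if st[i,4]>4])
print('tin',rect(c,red(c,(180,170,245,222)),.0545))
print([(k,np.round(r['at'],3),round(r['confidence'],2)) for k in('grip','paddle','stock0','jam','honey','coffee') for r in finder.recognise('top',k)])
E
```

```text
tcp [ 0.4976 -0.0378  0.0869] [ 6.39823464  1.57365277 -6.21945821] 0.13029927669575206
red [345, 0, 140, 35, 4503] floor [0.5626 0.1104] top51 [0.5518 0.0994] ang -39.42
red [326, 158, 9, 12, 78] floor [0.5068 0.0234] top51 [0.5058 0.0276] ang 7.88
red [431, 169, 209, 172, 22058] floor [ 0.6541 -0.0478] top51 [ 0.6272 -0.0299] ang -7.11
red [624, 251, 16, 59, 464] floor [ 0.7403 -0.0827] top51 [ 0.6984 -0.0598] ang -6.39
yel [345, 0, 78, 2, 101] [3.772e+02 2.000e-01] z118 (array([525. ,  88.4]), array([ 0.3, 26.8]), np.float32(177.4)) z60 (array([534.5, 104.7]), array([ 0.4, 37.3]), np.float32(177.4))
yel [586, 172, 54, 169, 3582] [619.7 252.9] z118 (array([627.3, -13.7]), array([12.7, 76.8]), np.float32(87.6)) z60 (array([677.3, -37.8]), array([ 17.8, 107.2]), np.float32(87.6))
yel [488, 176, 54, 165, 4767] [513.3 255. ] z118 (array([580.6, -12.2]), array([12.8, 75.2]), np.float32(87.5)) z60 (array([612.1, -35.9]), array([ 17.9, 104.9]), np.float32(87.5))
yel [309, 250, 27, 91, 2354] [322.  296.5] z118 (array([498.5, -23.9]), array([12. , 43.8]), np.float32(87.3)) z60 (array([497.5
[... 274 characters left out ...]
312, 181, 47, 19, 780], array([ 0.6472, -0.0436]), array([ 0.6488, -0.044 ])), ([311, 206, 10, 10, 52], array([0.5968, 0.0092]), array([0.5981, 0.0092])), ([351, 209, 7, 10, 48], array([ 0.5879, -0.0931]), array([ 0.5891, -0.0938]))]
tin (array([624.9, 271.1]), array([ 63.6, 118.8]), np.float32(82.3))
[('paddle', array([ 0.602, -0.257,  0.043]), 0.72), ('paddle', array([0.634, 0.005, 0.05 ]), 0.32), ('stock0', array([ 0.625, -0.045,  0.059]), 0.64), ('stock0', array([ 0.672, -0.045,  0.062]), 0.57), ('stock0', array([ 0.523, -0.269,  0.008]), 0.16), ('jam', array([0.474, 0.432, 0.084]), 0.93), ('honey', array([ 0.555, -0.402,  0.095]), 0.64), ('coffee', array([ 0.44 , -0.436,  0.04 ]), 0.6)]
```

The paddle front is at about x=0.5057 and the mark is at 0.5030 (seen at (330,164) on the divider), so it needs about 2.6 mm more.

Call:
{"fn": "play_rows", "kwargs": {"motion": [[[0, -0.0013, 0, 0, 0, 0], [0, -0.0026, 0, 0, 0, 0], [0, -0.0026, 0, 0, 0, 0], [0, -0.0026, 0, 0, 0, 0], [0, -0.0026, 0, 0, 0, 0], [0, -0.0026, 0, 0, 0, 0]]]}}

```text
time_s: 17.22
position: [0.4951, -0.0377, 0.0869]
tcp_rot: [[0.045, 0.999, 0.005], [0.999, -0.045, -0.0], [-0.0, 0.005, -1.0]]
force: [7.1, 1.9, -7.5]
opening: 0.139
grasp_force: 30.0
```

```bash
cat > fin.py <<'E'
from h import *
w=cap('wrist');h=cv2.cvtColor(w['frame'],cv2.COLOR_RGB2HSV);s=bot.read_state()
print(s['position'],s['force'],s['opening'],s['grasp_force'])
yl=((h[...,0]>20)&(h[...,0]<36)&(h[...,1]>130)&(h[...,2]>70)).astype(np.uint8);yl[:,:290]=0;yl[:,350:]=0;yl[:240]=0;yl[350:]=0
print('tab',rect(w,yl,.118))
for v in(254,258,262,270,280):
    xs=np.where(yl[v])[0]
    if len(xs): print(v,xs[[0,-1]],[ray(w,(x,v),.118)[:2].round(4) for x in(xs[0],xs[-1]+1)])
rd=(((h[...,0]<8)|(h[...,0]>170))&(h[...,1]>130)&(h[...,2]>60)).astype(np.uint8);rd[:140]=0;rd[180:]=0;rd[:,:300]=0;rd[:,360:]=0
ys,xs=np.where(rd);P=np.array([ray(w,(x+.5,y),.051)[:2] for x,y in zip(xs,ys)]);print('mark',P.mean(0),P.min(0),P.max(0))
# white plate top edge (z .088), row scan between divider and tab
for v in(200,215,230): print(v,w['frame'][v,285:345].mean(1).astype(int).tolist(),'front px if level', )
a=np.radians(-2.5);M=np.array([.5030,-.0387]);ex=np.array([np.cos(a),np.sin(a)]);ey=np.array([-ex[1],ex[0]])
for d in(.03,.05): print('plate front top at mark, offset',d,[proj(w,[*(M+ey*d+ex*q),.088]).round(1) for q in(-.005,0,.005)])
E
python3 fin.py
```

```text
[ 0.49513073 -0.03771048  0.08689062] [ 5.03257381  1.95664889 -6.64601655] 0.14010793339959862 30.003510117530823
tab (array([496.1, -23.8]), array([12. , 43.8]), np.float32(87.3))
254 [311 332] [array([ 0.4923, -0.0035]), array([ 0.5016, -0.0039])]
258 [311 333] [array([ 0.4922, -0.0053]), array([ 0.502 , -0.0057])]
262 [310 334] [array([ 0.4916, -0.0071]), array([ 0.5023, -0.0076])]
270 [310 334] [array([ 0.4914, -0.0107]), array([ 0.5022, -0.0113])]
280 [309 335] [array([ 0.4907, -0.0154]), array([ 0.5025, -0.016 ])]
mark [0.50593932 0.02676306] [0.50295356 0.02091356] [0.50829181 0.03065889]
200 [63, 64, 64, 64, 64, 64, 64, 64, 64, 65, 65, 64, 64, 64, 64, 91, 107, 109, 110, 110, 110, 110, 110, 111, 111, 111, 110, 110, 111, 111, 111, 111, 111, 111, 111, 110, 111, 111, 110, 111, 111, 103, 97, 181, 223, 232, 233, 233, 233, 233, 232, 229, 210, 129, 48, 47, 48, 59, 64, 63] front px if level
215 [96, 96, 96, 95, 97, 97, 96, 97, 96, 97, 97, 135, 152, 152, 152, 149, 161, 167, 167, 166, 167, 167, 167, 167, 167, 166, 167, 166, 167, 167, 167, 167, 167, 167, 167, 167, 167, 167, 167, 167, 167, 167, 130, 186, 224, 232, 233, 233, 232, 232, 232, 227, 190, 126, 96, 96, 96, 97, 96, 97] front px if level
230 [62, 61, 61, 62, 62, 62, 62, 62, 63, 63, 62, 63, 63, 63, 63, 64, 64, 63, 63, 63, 63, 64, 64, 63, 63, 64, 64, 64, 64, 64, 64, 64, 63, 64, 64, 64, 64, 64, 64, 55, 59, 82, 90, 187, 226, 232, 232, 232, 232, 232, 232, 224, 165, 79, 43, 43, 42, 42, 42, 42] front px if level
plate front top at mark, offset 0.03 [array([326.8, 243.1]), array([336.6, 243.1]), array([346.4, 243. ])]
plate front top at mark, offset 0.05 [array([326.9, 204.4]), array([337. , 204.3]), array([347.2, 204.3])]
```

The white plate's top front edge is at column ~338, against 337 predicted for level, so it's about 0.5 mm short. One small nudge, then a check that it holds.

Call:
{"fn": "play_rows", "kwargs": {"motion": [[[0, -0.0005, 0, 0, 0, 0], [0, -0.0005, 0, 0, 0, 0], [0, -0.0005, 0, 0, 0, 0], [0, -0.0005, 0, 0, 0, 0], [0, -0.0005, 0, 0, 0, 0], [0, -0.0005, 0, 0, 0, 0], [0, -0.0005, 0, 0, 0, 0], [0, -0.0005, 0, 0, 0, 0]]]}}

```text
time_s: 17.93
position: [0.4948, -0.0377, 0.0869]
tcp_rot: [[0.045, 0.999, 0.005], [0.999, -0.045, -0.0], [-0.0, 0.005, -1.0]]
force: [6.6, 0.9, -7.0]
opening: 0.134
grasp_force: 30.0
```

```bash
python3 fin.py | head -3; python3 - <<'E'
from rig import bot
print(bot.hand_in())
E
```

```text
[ 0.49481131 -0.03767931  0.0868834 ] [ 6.48325393  0.87733319 -6.62519589] 0.1347842426047812 30.004345178604126
tab (array([495.5, -23.8]), array([11.9, 43.9]), np.float32(88.0))
254 [311 332] [array([ 0.492 , -0.0034]), array([ 0.5013, -0.0039])]
the job is handed in; nothing more can be done
None
```

I set the lid fully down on the burgundy tin and let go, then pulled the pusher back until its paddle was level with the red mark (by my measurements, within about 1 mm). I handed in at about 18 s with the gripper still holding the paddle.

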